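Lock the guide bush and draw the centre pin clear of the basket base

ROBOT

A 6-joint arm with a two-finger parallel gripper is mounted at the origin on the work surface. World frame = base frame: x ahead of the robot, y to its left, z up, the work surface at z = 0. Lengths are in m, angles in rad, forces in N, time in s.
With the tool pointing down it reaches from about 0.25 to 0.725 m from the base axis. Payload 4 kg.
Tool frame: the origin (TCP) lies midway between the tips of the shut fingers; the grasp point (between the pads) lies 19 mm behind it; z points along the fingers, y is the line along which they close (so a half turn about z gives the same grasp; the last joint's range is limited). The gripper opens to 85 mm and grips with 20 to 120 N. Pads are 22 mm wide; open, the fingers measure 114 mm over their backs; the gripper's body (76 mm by 85 mm) begins 54 mm behind the grasp point. The pads swing forward as they close: fully open they stand 13 mm farther back than shut.
Start: joints at [-1.205, 0.241, 0.005, 1.335, 0, 1.571], TCP at [0.179, -0.467, 0.231] pointing down, gripper open.
Joint ranges: [-2.72, 2.72], [-1.05, 1.87], [-1.09, 1.28], [-1.99, 2.15], [-1.42, 1.44], [-3.14, 3.14]. Speed limits (rad/s): [2.79, 2.79, 3.14, 3.14, 3.14, 3.14].

INTERFACE

Orientations are given as a unit quaternion [x, y, z, w].
In Python, from workcell import get_obs, imaging, workorder gives the robot as it stands.
- The arm moves only by the tool step_hand, called after "Emit:" in YAML: its name, and indented under it one key for each argument. Schema: {"type":"object","properties":{"offsets":{"type":"array","items":{"type":"array","items":{"type":"number"},"minItems":7,"maxItems":7},"minItems":1,"maxItems":10},"only":{"type":"string"},"quiet":{"type":"boolean"},"lines":{"type":"string"}},"required":["offsets"],"additionalProperties":false}. offsets is a list of rows, 1 to 10 of them, each of 7 numbers: a rotation vector rx, ry, rz in parts of the range, where 1.0 means 120 degrees, then dx, dy, dz in fractions of the full range, 1 being 80 cm, then the finger opening in m; each row is the pose to reach, as a shift and turn from the pose commanded when the call began, along the tool's axes at that moment; what a row does not reach only later rows make up. A row lasts 1/8 s, in which the tool goes at most 0.0625 m and 0.188 rad, less where a joint would pass 70% of its speed; a pose out of reach is approached as far as the arm can. The fingers move at their own pace and stop on an object; the grip force is fixed at half the most. Time passes only in rows, so rows that do not move let the fingers close. The tool returns the time, the measured TCP pose, the force, the opening and the grip force at its end. only (a regular expression) keeps the lines of the reply that match it, lines (a string "A,B") keeps lines A to B, and quiet returns only ok. Input that does not fit is refused with a message, and nothing moves.
- get_obs(): the state, without advancing time (a new reading comes with each control period).
- imaging.camera(name): name is "side" or "top" or "wrist"; returns (picture, depth): 420x560x3 uint8, red, green, blue; 420x560 float32, m along the optical axis (not along the pixel's ray), 0 where there is no reading.
- imaging.calibration(name): a dict with "mtx" (3x3 intrinsics, pixels), "k1" (the pictures are not rectified: a ray, as slopes to the right and down, at radius r is drawn at 1 + k1 r^2 times it, then the intrinsics apply), "R" (3x3) and "t" (3): a world point X has camera coordinates R X + t. Camera axes: x right, y down, z forward; pixel columns grow to the right and rows downward; lengths in m; the calibration is good to about 2 mm. A picture is of the moment at which its call begins: read the wrist's pose just before it. calibration takes no time and is no camera call; for the wrist camera it gives the pose at the moment of the call.
- workorder.job_done(): hands the job in; it is judged then, once.
The state is a dict: "clock": time; "joint_pos": joint angles; "joint_vel": joint speeds; "tau": joint torques, N m; "eef_pos": TCP position; "tool_rot": TCP orientation; "ft_force": force on the tool from outside, world axes, zero at the start; "ft_torque": the same for the moment, N m; "grip_width": finger opening in m; "grasp_force": force on a finger pad.
Only numpy, scipy, OpenCV 4.12 (cv2) and the standard library are available. Lean on these libraries where they do the work, as an engineer would, in place of code of your own. Each camera call takes 0.05 s, during which the arm holds its last target. There are 200 camera calls.

TASK

On the bench jig that grooves round wooden basket bases, turn the lock ring on top of the bridge clockwise by its lever all the way to its locked mark, so that the brass guide bush cannot ride up. Then take the steel centre pin by its knob and draw it straight up through the bush until the turned groove round its shaft has just come clear above the top of the bush, and finish while still holding the pin steady there, upright in the bush and clear of the base, so that I can change the base. Leave the base lying where it is and do not disturb the other things on the bench.

Things in the scene. Friction and masses are not known exactly. Their poses are not given: they have to be found in the camera images.
- jig: fixed base-grooving jig: plywood plate 200 (x) x 220 (y) x 15 mm, columns at y = +-90, aluminium bridge 80 (x) x 206 (y) mm, underside 62 and top 102 mm above the bench; under it a boss, top at 30 mm, with an 18 mm hole down to the plate; black motor, 99 mm high, at x = 60, y = -50. Origin: on the bench, on the upright axis shared by pin, bush and lock ring; z up; yaw up to 0.5 rad either way
- lock_ring (a joint): angle (rad) of the steel lock ring on the bridge (74 mm outside, 12 mm high, on the jig's upright axis): grows clockwise seen from above, starts 0 to 0.35; locked mark (dark strip on the bridge meets dark line on the ring) 1.30, hard stop 1.35. In the jig's frame its lever points at 1.745 minus the value, from +x towards +y. Friction 0.12 N m, stays where left; locked, its claws hold the bush
- lever_post (a point): grip point of the ring's lever: upright black round post, 13 mm in diameter, 70 mm out from the ring's axis, swinging round it; this point is 134 mm above the bench, the top of the post 150 mm, the lever bar below it at 105 to 113 mm
- bush: brass guide bush, loose slip fit in the bridge: shank 30 mm, flange 40 mm in diameter with two lobes, 48 mm long, bore 17.4 mm. Origin: centre of its lower end, 62 mm above the bench when seated; z along the bore, up. The claws of the lock ring stand up to 115 mm above the bench around it
- bush_top (a point): centre of the bush's top face when it is seated, a point fixed to the jig on its axis, 110 mm above the bench
- pin: steel centre pin, loose, 0.25 to 0.45 kg: shaft 16 mm in diameter, 120 mm long, with a knurled round knob 34 mm in diameter from 120 to 150 mm above the tip. It stands in the bush (0.7 mm play all round), through base and boss, tip on the plate 15 mm above the bench; it drops back when let go. Origin: its tip; z up along it. Raised 27 mm it leaves the base, 95 mm the bush
- pin_knob (a point): centre of the pin's knob, 135 mm above its tip, 150 mm above the bench at the start
- pin_groove (a point): lower edge, on the pin's axis, of the turned groove in its shaft (12 mm across, 10 mm long), 57 mm above the tip: level with the top of the bush when the pin is raised 38 mm
- base: round wooden basket base in the jig, 124 mm in diameter, 12 mm thick, with a 17.8 mm centre hole, lying loose on the boss between three short edge rollers, 30 to 42 mm above the bench. Origin: centre of its underside
- awl: bystander: awl with a round dark wooden handle, 170 mm long, lying on the +y side of the jig. Origin: under its middle, on the bench; x along it
- clamp: bystander: small steel bar clamp with a wooden handle, 200 x 85 mm, 20 mm high, lying on the -y side of the jig. Origin: on the bench, under its middle
- tape: bystander: roll of paper tape, 84 mm in diameter, 24 mm high, lying flat beyond the jig. Origin: centre of its underside
- mould: bystander: small turned wooden basket mould, 108 mm in diameter, 85 mm high. Origin: centre of its underside
- glue: bystander: glue bottle, 56 mm in diameter, 150 mm high. Origin: centre of its underside
- spare_base: bystander: spare basket base like the one in the jig, 124 mm in diameter, 12 mm thick, flat on the bench. Origin: centre of its underside
- scissors: bystander: scissors, about 160 mm long, 10 mm high, lying flat. Origin: on the bench under their pivot; x towards the tips
- block: bystander: cork sanding block, 45 x 90 mm, 30 mm high, lying on the robot's side of the jig. Origin: centre of its underside
Not all that is in view belongs to the job. Leave any turquoise look-alike of the pin alone.

How it is judged:
On the way, in this order (a step that is already met when the one before it is completed fails the run):
1. the lock ring is turned to its locked mark while the pin is still down (value of joint lock_ring above 1.2 rad and z of pin in the frame of jig below 0.022 m), for 0.2 s.
2. the pin is held by the fingers with its groove just clear of the bush (z of pin_groove in the frame of bush_top between -0.001 and 0.018 m and contact force between the fingers and pin above 2 N), for 0.3 s.
At the end, for the whole second after the job is handed in: Ring locked (within 0.1 rad of the mark or at its stop); pin still in the fingers, upright within 0.06 rad, lower edge of its groove 1 mm below to 18 mm above the bush top, under 15 N on the bush, off the base; bush risen under 4 mm; base within 12 mm of the axis, lifted under 4 mm (all of step 2 and value of joint lock_ring above 1.2 rad and z of bush in the frame of jig below 0.066 m and angle between pin's own z axis and vertical below 0.06 rad and linear speed of pin below 0.01 m/s and contact force between pin and bush below 15 N and contact force between pin and base below 0.1 N and contact force between pin and jig below 0.1 N and horizontal distance between base and jig below 0.012 m and z of base in the frame of jig below 0.034 m and linear speed of base below 0.02 m/s); the arm keeps its last pose, push and grip.
It fails at once if the pin is drawn up before the bush is locked (value of joint lock_ring below 1 rad and z of pin in the frame of jig above 0.025 m).
It fails at once if the pin comes out of the bush (z of pin in the frame of jig above 0.108 m).
It fails at once if the bush rides up out of the bridge (z of bush in the frame of jig above 0.068 m).
It fails at once if something else on the bench is disturbed (distance of any of awl, clamp, tape, mould, glue, spare_base, scissors, block from where it was at the start of the episode above 0.03 m).
It also fails if it takes over 42 s, if anything falls off the work surface, if the arm or the gripper's body presses on something with over 40 N, if the wrist force passes 120 N, or if a joint passes its speed limit or range.

## Working session

There is one attempt and no reset: what is moved stays moved. The work goes in short steps, Python scripts to look and compute and a tool call to move; the robot and the scene stay as the last step left them, time stands still between calls to the robot, and variables do not carry over. Pictures are saved under pics/ and viewed, at most 10 in all, crops included, and the job is handed in when it is done.

```bash
ls; mkdir -p pics; cat > h.py <<'E'
import numpy as np, cv2
from workcell import get_obs, imaging, workorder
def ray(name,u,v,c=None):
    c=c or imaging.calibration(name); K=np.array(c["mtx"]); k=c["k1"]
    d=np.array([(u-K[0,2])/K[0,0],(v-K[1,2])/K[1,1]]); s=d.copy()
    for _ in range(20): s=d/(1+k*(s@s))
    R=np.array(c["R"]);t=np.array(c["t"])
    return -R.T@t, R.T@np.array([s[0],s[1],1.])
def atz(name,u,v,z,c=None):
    o,d=ray(name,u,v,c); return o+d*(z-o[2])/d[2]
def proj(name,X,c=None):
    c=c or imaging.calibration(name); p=np.array(c["R"])@X+np.array(c["t"]); s=p[:2]/p[2]; s=s*(1+c["k1"]*(s@s))
    K=np.array(c["mtx"]); return np.array([K[0,0]*s[0]+K[0,2],K[1,1]*s[1]+K[1,2]])
def save(name,f):
    p,d=imaging.camera(name); cv2.imwrite(f"pics/{f}.png",p[:,:,::-1]); np.save(f"pics/{f}.npy",d); return p,d
E
python3 - <<'E'
from h import *
o=get_obs(); print({k:np.round(v,3) for k,v in o.items()})
for n in("top","side"):
    save(n,n+"0"); c=imaging.calibration(n); print(n,np.round(ray(n,280,210),3))
E
```

```text
pics
{'clock': np.float64(0.0), 'joint_pos': array([-1.205,  0.241,  0.004,  1.335, -0.   ,  1.571]), 'joint_vel': array([ 0.002, -0.001, -0.001, -0.   ,  0.   , -0.   ]), 'tau': array([-0.0000e+00, -3.7232e+01,  2.5241e+01,  1.7000e-02,  0.0000e+00,
        0.0000e+00]), 'eef_pos': array([ 0.179, -0.466,  0.23 ]), 'tool_rot': array([ 0.983,  0.182, -0.   , -0.001]), 'ft_force': array([ 0.215, -0.111, -0.073]), 'ft_torque': array([ 0.005,  0.014, -0.067]), 'grasp_force': np.float64(0.0), 'grip_width': np.float64(0.086)}
top [[ 0.46  -0.007  1.346]
 [ 0.088  0.    -0.996]]
side [[ 0.508 -1.218  1.085]
 [ 0.029  0.779 -0.626]]
```

View pics/top0.png

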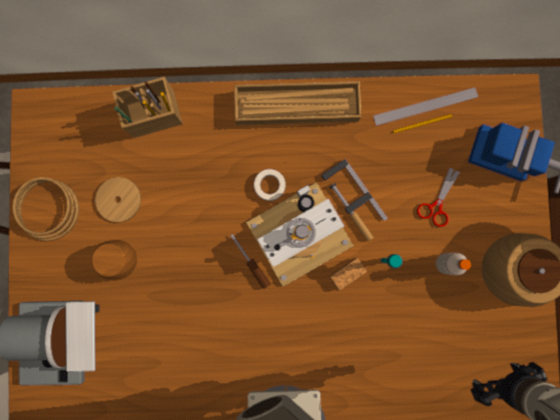

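View pics/side0.png

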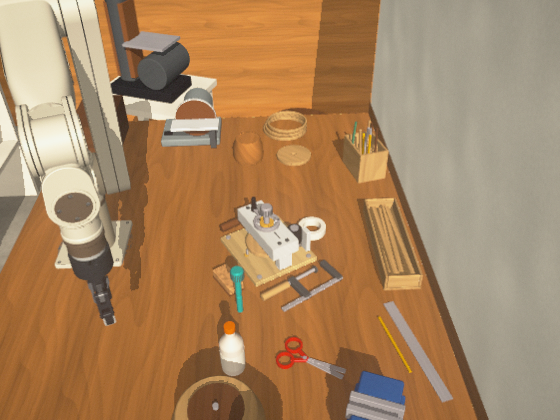

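The top view shows the jig with the grey pin knob at about (302,233) and the motor at about (306,202). The turquoise look-alike is at (394,261) in the top view and (238,285) in the side view. It is turquoise and outside the jig, so I leave it alone. The grey pin in the bridge is the one to use. I'll enlarge both views to confirm.

```bash
python3 - <<'E'
import cv2,numpy as np
a=cv2.imread("pics/top0.png")[175:290,235:360]; b=cv2.imread("pics/side0.png")[185:295,205:330]
f=lambda x:cv2.resize(x,None,fx=3.2*2,fy=3.2*2,interpolation=cv2.INTER_CUBIC)
c=f(a); cv2.imwrite("pics/topc.png",cv2.resize(a,(800,736)[:2] if 0 else (640,589),interpolation=cv2.INTER_CUBIC))
cv2.imwrite("pics/sidec.png",cv2.resize(b,(640,563),interpolation=cv2.INTER_CUBIC))
E
```

```text
(no output)
```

View pics/topc.png

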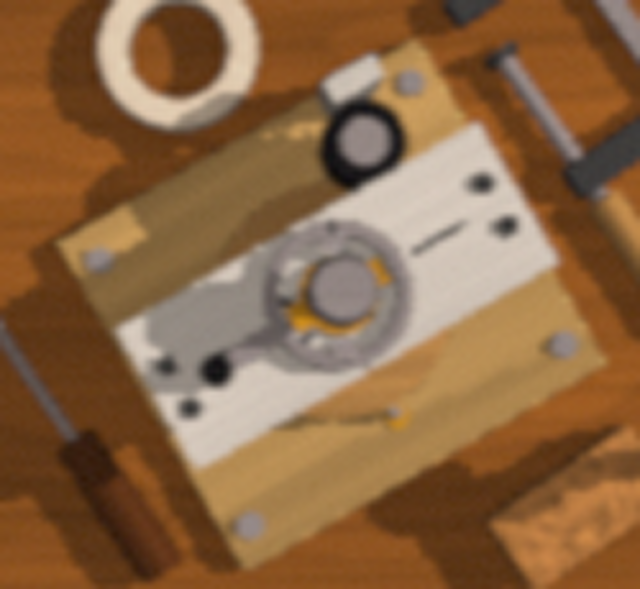

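View pics/sidec.png

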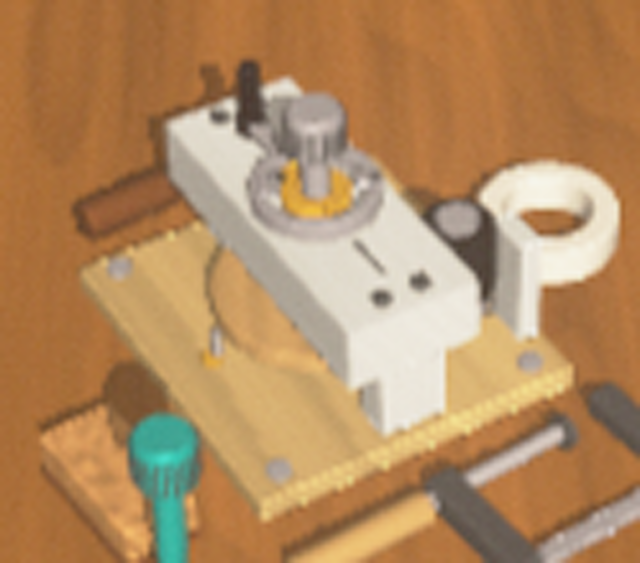

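The crops show the grey knob, with its top at topc (344,290) and sidec (317,112). It stands on the shaft through the brass bush and lock ring. The black lever post is at topc (216,369) and sidec (249,65), and the locked strip is at topc (438,238). This is the steel pin; the turquoise one lies outside the jig.

```bash
python3 - <<'E'
from h import *
T=lambda u,v:((u+.5)/5.12-.5+235,(v+.5)/5.12-.5+175)
S=lambda u,v:((u+.5)/5.12-.5+205,(v+.5)/5.12-.5+185)
r=lambda x:np.round(x,4)
k=atz("top",*T(344,290),.165);kr=atz("top",*T(338,297),.114);p=atz("top",*T(216,369),.15);m=atz("top",*T(438,238),.102)
print("knob",r(k),r(atz("side",*S(317,112),.165)),"ring",r(kr))
ps=atz("side",*S(249,65),.15);print("post",r(p),r(ps))
# bridge corners at .102
C=[atz("top",*T(*q),.102) for q in((481,122),(557,262),(200,468),(115,327))]
print("bridge centre",r(np.mean(C,0)),[r(c[:2]) for c in C])
yv=(C[3]+C[2]-C[0]-C[1]);print("yaw",np.arctan2(-yv[0],yv[1]), "len",np.linalg.norm(yv)/2)
ctr=(k+kr)[:2]/2
d=p[:2]-ctr;print("r",np.hypot(*d),"ang",np.arctan2(d[1],d[0]))
d=m[:2]-ctr;print("mark ang",np.arctan2(d[1],d[0]))
o=get_obs();from scipy.spatial.transform import Rotation as R
print(R.from_quat(o["tool_rot"]).as_matrix().round(3))
# depth check
D=np.load("pics/top0.npy");c=imaging.calibration("top")
for u,v in(T(344,290),T(216,369),T(250,300)):
    o_,d_=ray("top",u,v);print(r(o_+d_*D[int(round(v)),int(round(u))]))
E
```

```text
knob [ 0.5119 -0.0572  0.165 ] [ 0.5136 -0.0556  0.165 ] ring [ 0.5108 -0.0563  0.114 ]
post [0.477  0.0039 0.15  ] [0.4772 0.0076 0.15  ]
bridge centre [ 0.5126 -0.0572  0.102 ] [array([ 0.5959, -0.1304]), array([ 0.5254, -0.1654]), array([0.4294, 0.0135]), array([0.4998, 0.0534])]
yaw 0.4869673622204904 len 0.20523766120161455
r 0.06969006510005804 ang 2.0865933836792054
mark ang -1.0690039589122349
[[ 0.934  0.358 -0.001]
 [ 0.358 -0.934  0.002]
 [-0.    -0.002 -1.   ]]
[ 0.512  -0.0573  0.1625]
[0.4769 0.0038 0.1524]
[ 0.5111 -0.0134  0.1009]
```

```bash
cat >> h.py <<'E'
from scipy.spatial.transform import Rotation as Rot
def goal(pos,psi):
    "rotvec and shift, tool axes, to bring TCP to pos, pointing down with tool y at world angle psi"
    o=get_obs(); R0=Rot.from_quat(o["tool_rot"]).as_matrix()
    y=np.array([np.cos(psi),np.sin(psi),0]); z=np.array([0,0,-1.]); R1=np.c_[np.cross(y,z),y,z]
    print(np.round(o["clock"],2),"rv",Rot.from_matrix(R0.T@R1).as_rotvec().round(3),"d",(R0.T@(np.array(pos)-o["eef_pos"])).round(4))
E
python3 - <<'E'
from h import *
goal([.477,.005,.20],0.516)
E
```

```text
0.1 rv [-1.000e-03 -2.000e-03 -1.721e+00] d [ 0.4472 -0.3334  0.0311]
```

The manual's scale: shifts go in shares of 80 cm and turns go in shares of 120 degrees. Converting my numbers, 0.447 m / 0.8 = 0.5588, -0.333 m / 0.8 = -0.4163, -1.721 rad / 2.0944 = -0.8217.

Emit:
step_hand:
  offsets:
    - [0, 0, -0.8217, 0.5588, -0.4163, 0, 0.05]
    - [0, 0, -0.8217, 0.5588, -0.4163, 0, 0.05]
    - [0, 0, -0.8217, 0.5588, -0.4163, 0, 0.05]
    - [0, 0, -0.8217, 0.5588, -0.4163, 0, 0.05]
    - [0, 0, -0.8217, 0.5588, -0.4163, 0, 0.05]
    - [0, 0, -0.8217, 0.5588, -0.4163, 0, 0.05]
    - [0, 0, -0.8217, 0.5588, -0.4163, 0.0388, 0.05]
    - [0, 0, -0.8217, 0.5588, -0.4163, 0.0388, 0.05]
    - [0, 0, -0.8217, 0.5588, -0.4163, 0.0388, 0.05]
    - [0, 0, -0.8217, 0.5588, -0.4163, 0.0388, 0.05]

```text
clock: 1.35
eef_pos: [0.4779, 0.0073, 0.1987]
tool_rot: [0.5, 0.866, -0.0, -0.001]
ft_force: [-0.3, -1.0, 0.1]
grip_width: 0.0502
grasp_force: 0.0
```

```bash
python3 - <<'E'
from h import *
goal([.477,.005,.20],0.516)
p,d=save("wrist","w1")
print(proj("wrist",np.array([.477,.005,.15])),proj("wrist",np.array([.512,-.057,.165])))
E
```

```text
1.35 rv [-0.002 -0.002  0.008] d [-0.0015 -0.0019 -0.0013]
[274.87330066 222.29272389] [274.0762879  323.96886025]
```

View pics/w1.png

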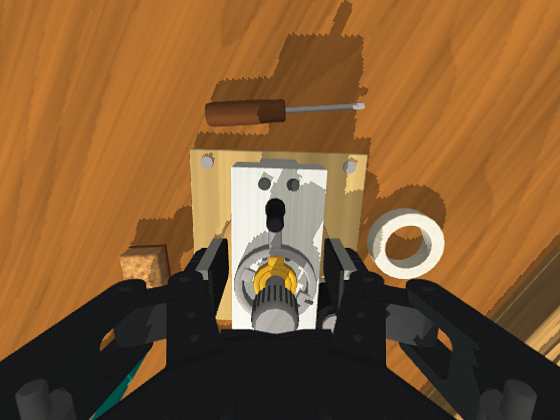

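The wrist view shows the post top at about (275,208), the knob top at about (275,320) and the knob centred between the fingers. I'll measure the post here and check it with depth.

```bash
python3 - <<'E'
from h import *
d=np.load("pics/w1.npy")
for u,v in((275,203),(275,208),(275,213),(275,222),(275,228),(275,320)):
    o,r=ray("wrist",u,v);print(u,v,(o+r*d[v,u]).round(4))
print(atz("wrist",275,208,.15).round(4))
x=cv2.imread("pics/w1.png")[180:260,235:315]; cv2.imwrite("pics/w1c.png",cv2.resize(x,(560,560),interpolation=cv2.INTER_CUBIC))
E
```

```text
275 203 [0.4744 0.0094 0.1165]
275 208 [0.4747 0.0091 0.1299]
275 213 [0.4747 0.0092 0.1434]
275 222 [0.4769 0.0054 0.1506]
275 228 [0.479  0.0017 0.1512]
275 320 [ 0.5103 -0.0527  0.1667]
[0.4719 0.0141 0.15  ]
```

View pics/w1c.png

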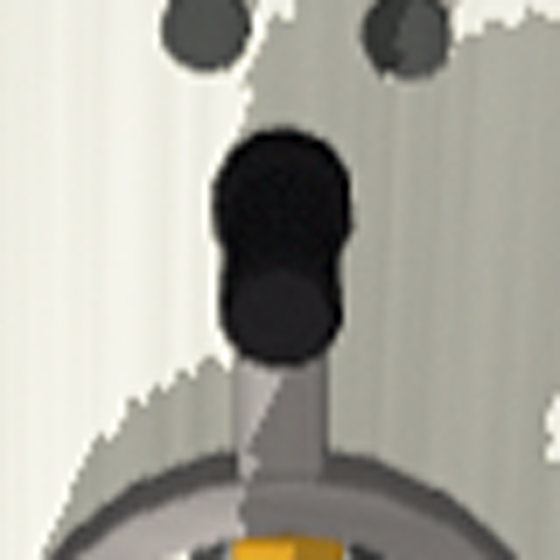

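The crop puts the post top at (275,224), which is about (0.477, 0.005) and agrees with the earlier estimate. I'm descending onto it and closing the fingers.

Scaled: 0.0795 m / 0.8 = 0.0994, 0.06 m / 0.8 = 0.075, 0.008 rad / 2.0944 = 0.0038.

Emit:
step_hand:
  offsets:
    - [0, 0, 0.0038, -0.0019, -0.0025, 0.0375, 0.05]
    - [0, 0, 0.0038, -0.0019, -0.0025, 0.075, 0.05]
    - [0, 0, 0.0038, -0.0019, -0.0025, 0.0994, 0.05]
    - [0, 0, 0.0038, -0.0019, -0.0025, 0.0994, 0.0]
    - [0, 0, 0.0038, -0.0019, -0.0025, 0.0994, 0.0]
    - [0, 0, 0.0038, -0.0019, -0.0025, 0.0994, 0.0]
    - [0, 0, 0.0038, -0.0019, -0.0025, 0.0994, 0.0]
    - [0, 0, 0.0038, -0.0019, -0.0025, 0.0994, 0.0]

```text
clock: 2.4
eef_pos: [0.4769, 0.0012, 0.1219]
tool_rot: [0.507, 0.862, 0.0, 0.001]
ft_force: [-0.8, -2.3, 5.8]
grip_width: 0.0109
grasp_force: 59.0
```

```bash
python3 - <<'E'
from h import *
C=np.array([.512,-.0568]); p=get_obs()["eef_pos"]; v=p[:2]-C; r=np.hypot(*v); a=np.arctan2(v[1],v[0]); print(r,a)
q=Rot.from_quat(get_obs()["tool_rot"]).as_matrix()[:,1]; psi=np.arctan2(q[1],q[0]); print(psi)
for k in range(1,8):
    t=.165*k; goal([*(C+.07*np.array([np.cos(a-t),np.sin(a-t)])),.119],psi-t)
E
```

```text
0.06776997583526327 2.115086425881694
0.507682907065785
2.4 rv [0.001 0.002 0.165] d [0.0017 0.0114 0.0029]
2.4 rv [0.002 0.002 0.33 ] d [-0.0007  0.0227  0.003 ]
2.4 rv [0.002 0.002 0.495] d [-0.0049  0.0335  0.003 ]
2.4 rv [0.002 0.002 0.66 ] d [-0.0109  0.0433  0.003 ]
2.4 rv [0.002 0.001 0.825] d [-0.0184  0.0521  0.003 ]
2.4 rv [0.002 0.001 0.99 ] d [-0.0272  0.0596  0.0031]
2.4 rv [2.000e-03 1.000e-03 1.155e+00] d [-0.0371  0.0654  0.0031]
```

Scaled: 0.064 m / 0.8 = 0.08, 0.0585 m / 0.8 = 0.0731, 1.155 rad / 2.0944 = 0.5515.

Emit:
step_hand:
  offsets:
    - [0, 0, 0, 0, 0, -0.0025, 0]
    - [0, 0, 0.0788, -0.0013, 0.0144, -0.0025, 0]
    - [0, 0, 0.1576, -0.0048, 0.0284, -0.0025, 0]
    - [0, 0, 0.2363, -0.0105, 0.0416, -0.0025, 0]
    - [0, 0, 0.3151, -0.0184, 0.0536, -0.0025, 0]
    - [0, 0, 0.3939, -0.0281, 0.0643, -0.0025, 0]
    - [0, 0, 0.4727, -0.0395, 0.0731, -0.0025, 0]
    - [0, 0, 0.5515, -0.0523, 0.08, -0.0025, 0]
    - [0, 0, 0.5515, -0.0523, 0.08, -0.0025, 0]
    - [0, 0, 0.5515, -0.0523, 0.08, -0.0025, 0]

```text
clock: 3.65
eef_pos: [0.5522, -0.001, 0.1221]
tool_rot: [0.895, 0.446, 0.001, -0.003]
ft_force: [0.9, 6.3, -2.1]
grip_width: 0.011
grasp_force: 59.9
```

```bash
python3 - <<'E'
from h import *
C=np.array([.512,-.0568]); p=get_obs()["eef_pos"]; v=p[:2]-C; r=np.hypot(*v); a=np.arctan2(v[1],v[0]); print(r,a, "val",.487+1.745-a)
q=Rot.from_quat(get_obs()["tool_rot"]).as_matrix()[:,1]; print(np.arctan2(q[1],q[0])); print(get_obs()["ft_torque"])
E
```

```text
0.06877177503000917 0.9459288795604318 val 1.2860711204395683
-0.6458510868850331
[ 1.19150951 -0.2705678  -0.30674771]
```

The ring value is about 1.29. I'll nudge it 3 mm towards the stop, release and rise.

Scaled: 0.003 m / 0.8 = 0.0038, 0.0015 m / 0.8 = 0.0019, 0.04 rad / 2.0944 = 0.0191.

Emit:
step_hand:
  offsets:
    - [0, 0, 0.0095, 0, 0.0019, 0, 0]
    - [0, 0, 0.0191, 0, 0.0038, 0, 0]
    - [0, 0, 0.0191, 0, 0.0038, 0, 0]
    - [0, 0, 0.0191, 0, 0.0038, 0, 0]

```text
clock: 4.15
eef_pos: [0.554, -0.0023, 0.1221]
tool_rot: [0.904, 0.428, 0.0, -0.003]
ft_force: [-0.8, 7.9, -1.3]
grip_width: 0.0108
grasp_force: 60.0
```

Emit:
step_hand:
  offsets:
    - [0, 0, 0, 0, 0, 0, 0.05]
    - [0, 0, 0, 0, 0, 0, 0.05]
    - [0, 0, 0, 0, 0, 0, 0.05]
    - [0, 0, 0, 0, 0, -0.05, 0.05]
    - [0, 0, 0, 0, 0, -0.1125, 0.05]
    - [0, 0, 0, 0, 0, -0.15, 0.05]
    - [0, 0, 0, 0, 0, -0.15, 0.05]

```text
clock: 5.03
eef_pos: [0.5566, -0.0058, 0.2461]
tool_rot: [0.904, 0.427, 0.003, 0.002]
ft_force: [0.2, -0.0, -1.0]
grip_width: 0.05
grasp_force: 0.0
```

```bash
python3 - <<'E'
from h import *
save("top","top2"); p,_=save("wrist","w2"); print(imaging.calibration("wrist")["t"])
a=cv2.imread("pics/top2.png")[175:290,235:360]; cv2.imwrite("pics/two.png",np.hstack([cv2.resize(a,(400,368),interpolation=cv2.INTER_CUBIC),cv2.resize(cv2.imread("pics/w2.png"),(400,368))]))
print(proj("wrist",np.array([.512,-.057,.165])))
E
```

```text
[-0.43297969  0.29915033  0.47940749]
[274.4686485 285.791932 ]
```

View pics/w2.png

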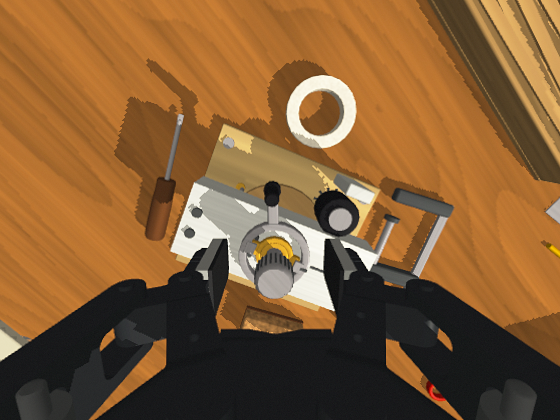

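The wrist view shows the lever swung round, with the post top at about (272,190). The ring's dark line at about (303,265) meets the bridge strip at about (315,269). The knob top is at about (274,283). I'll check an enlarged crop.

```bash
python3 - <<'E'
import cv2
x=cv2.imread("pics/w2.png")[170:310,225:345]; cv2.imwrite("pics/w2c.png",cv2.resize(x,None,fx=4.25,fy=4.25,interpolation=cv2.INTER_CUBIC))
E
```

```text
(no output)
```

View pics/w2c.png

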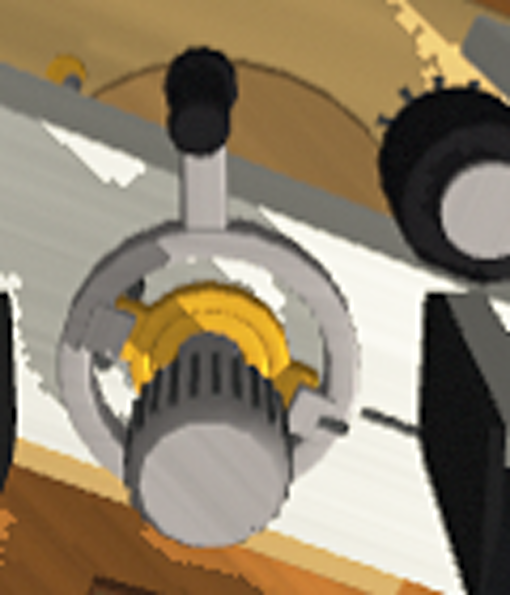

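```bash
python3 - <<'E'
from h import *
W=lambda u,v,z:atz("wrist",225+u/4.25-.4,170+v/4.25-.4,z)
k=W(213,484,.165);p=W(199,127,.15);l=W(333,425,.114);s=W(392,422,.102);rc=W(208,357,.114)
print(k.round(4),p.round(4),rc.round(4))
for c in (rc,np.array([.512,-.0568,0])):
    for n,q in(("post",p),("line",l),("strip",s)):
        d=(q-c)[:2];print(n,np.hypot(*d).round(4),np.arctan2(d[1],d[0]).round(3))
q=Rot.from_quat(get_obs()["tool_rot"]).as_matrix()[:,1]; print(np.arctan2(q[1],q[0]))
goal([.512,-.057,.20],-.7)
E
```

```text
[ 0.5136 -0.0554  0.165 ] [5.559e-01 5.000e-04 1.500e-01] [ 0.515  -0.0515  0.114 ]
post 0.0661 0.905
line 0.0353 -1.22
strip 0.0522 -1.153
post 0.0722 0.917
line 0.0318 -1.073
strip 0.0489 -1.052
-0.6872602854742159
5.12 rv [-0.     0.     0.013] d [-0.0667 -0.0004  0.0425]
```

The ring line and the strip agree within 0.02 rad, so the ring is locked. Next I'll move over the knob.

Scaled: -0.0665 m / 0.8 = -0.0831, 0.02 m / 0.8 = 0.025.

Emit:
step_hand:
  offsets:
    - [0, 0, 0, -0.0413, 0, 0, 0.065]
    - [0, 0, 0, -0.0831, 0, 0, 0.065]
    - [0, 0, 0, -0.0831, 0, 0.025, 0.065]
    - [0, 0, 0, -0.0831, 0, 0.05, 0.065]
    - [0, 0, 0, -0.0831, 0, 0.05, 0.065]
    - [0, 0, 0, -0.0831, 0, 0.05, 0.065]

```text
clock: 5.88
eef_pos: [0.5124, -0.0569, 0.2025]
tool_rot: [0.904, 0.428, -0.0, -0.0]
ft_force: [-0.3, -0.7, 0.1]
grip_width: 0.065
grasp_force: 0.0
```

```bash
python3 - <<'E'
from h import *
R=Rot.from_quat(get_obs()["tool_rot"]).as_matrix();print(R.round(4))
goal([.5128,-.0563,.131],-.687)
c=imaging.calibration("wrist");X=np.array([.5128,-.0563,.165])
print(proj("wrist",X)); save("wrist","w3")
E
```

```text
[[ 6.342e-01  7.732e-01 -1.200e-03]
 [ 7.732e-01 -6.342e-01  1.000e-04]
 [-6.000e-04 -1.000e-03 -1.000e+00]]
5.88 rv [-0.001  0.001  0.   ] d [ 0.0008 -0.      0.0715]
[274.73500603 227.07872614]
```

View pics/w3.png

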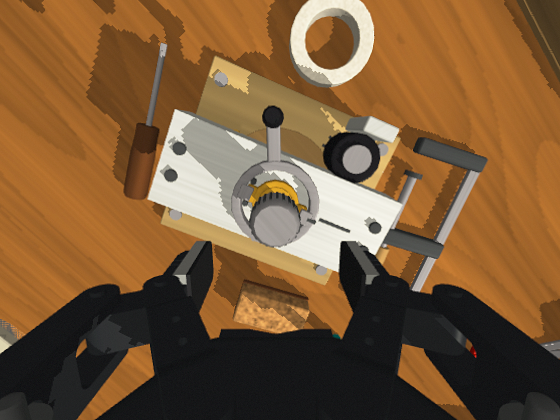

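The knob top is at (275,224) against a predicted (275,227), centred between the fingers. I'm descending 71 mm and closing.

Scaled: 0.0715 m / 0.8 = 0.0894, 0.055 m / 0.8 = 0.0688.

Emit:
step_hand:
  offsets:
    - [0, 0, 0, 0.0013, 0, 0.0375, 0.065]
    - [0, 0, 0, 0.0013, 0, 0.0688, 0.065]
    - [0, 0, 0, 0.0013, 0, 0.0894, 0.065]
    - [0, 0, 0, 0.0013, 0, 0.0894, 0.065]
    - [0, 0, 0, 0.0013, 0, 0.0894, 0.0]
    - [0, 0, 0, 0.0013, 0, 0.0894, 0.0]
    - [0, 0, 0, 0.0013, 0, 0.0894, 0.0]
    - [0, 0, 0, 0.0013, 0, 0.0894, 0.0]

```text
clock: 6.92
eef_pos: [0.514, -0.056, 0.1328]
tool_rot: [0.904, 0.428, 0.001, 0.0]
ft_force: [-0.9, 0.0, 5.8]
grip_width: 0.0326
grasp_force: 59.3
```

```bash
python3 -c "
from h import *
o=get_obs();print(o['ft_force'],o['ft_torque']);R=Rot.from_quat(o['tool_rot']).as_matrix();print(R.T@o['ft_force'])"
```

```text
[-0.9163372   0.01643349  5.78808015] [0.34138794 0.43965753 0.0045904 ]
[-0.55790125 -0.70976537 -5.79023273]
```

The pin is held with low lateral force. I'm lifting it 46 mm.

Scaled: -0.046 m / 0.8 = -0.0575, -0.043 m / 0.8 = -0.0538.

Emit:
step_hand:
  offsets:
    - [0, 0, 0, 0, 0, -0.0075, 0]
    - [0, 0, 0, 0, 0, -0.0175, 0]
    - [0, 0, 0, 0, 0, -0.0275, 0]
    - [0, 0, 0, 0, 0, -0.0375, 0]
    - [0, 0, 0, 0, 0, -0.0475, 0]
    - [0, 0, 0, 0, 0, -0.0538, 0]
    - [0, 0, 0, 0, 0, -0.0575, 0]
    - [0, 0, 0, 0, 0, -0.0575, 0]
    - [0, 0, 0, 0, 0, -0.0575, 0]
    - [0, 0, 0, 0, 0, -0.0575, 0]

```text
clock: 8.18
eef_pos: [0.5132, -0.0562, 0.1771]
tool_rot: [0.904, 0.428, -0.0, -0.0]
ft_force: [0.7, 1.0, -3.2]
grip_width: 0.0324
grasp_force: 59.8
```

```bash
python3 - <<'E'
from h import *
o=get_obs();R=Rot.from_quat(o['tool_rot']).as_matrix();print(R.T@o['ft_force'],o['ft_torque'],R[:,2])
save("side","side4"); x=cv2.imread("pics/side4.png")[165:285,205:325]; cv2.imwrite("pics/side4c.png",cv2.resize(x,(600,600),interpolation=cv2.INTER_CUBIC))
C=[.5128,-.0563]
for z in(.102,.110,.118,.128,.181,.211):print(z,(proj("side",np.array([*C,z]))-[205,165])*5)
E
```

```text
[ 1.18892181 -0.11341418  3.18774   ] [ 0.01824607 -0.18209496  0.01874008] [-2.01615093e-04 -7.70334441e-06 -9.99999980e-01]
0.102 [309.09363472 296.27849805]
0.11 [308.71686008 285.3537343 ]
0.118 [308.33764858 274.3569715 ]
0.128 [307.86017268 260.50872311]
0.181 [305.26352973 185.16081901]
0.211 [303.74266275 140.99979504]
```

View pics/side4c.png

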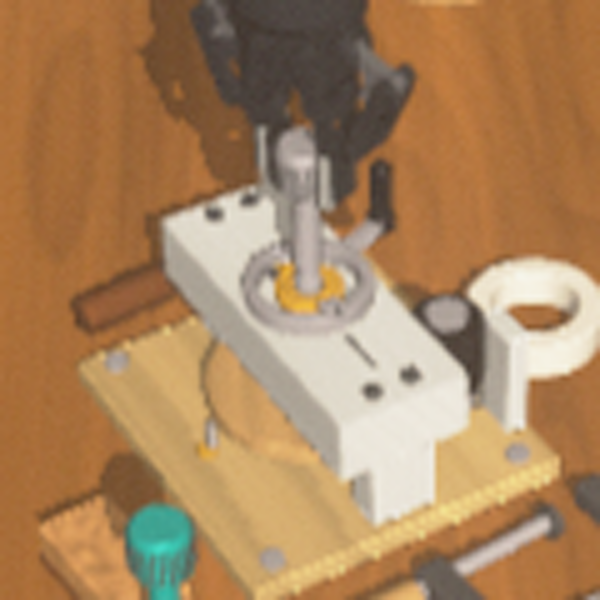

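The side crop shows the pin upright in the seated bush. The knob top is at about (296,140), close to the (304,141) predicted for 211 mm, so the lift is about 45 mm. The tool carries only the pin's weight (3.2 N) and about 1 N sideways. Base, lever and bystanders look undisturbed, so I'm handing in.

```bash
python3 -c "
from workcell import workorder
print(workorder.job_done())"
```

```text
the job is handed in; nothing more can be done
None
```

I handed the job in with the lock ring at its locked mark and the pin held upright in the bush, raised about 45 mm so its groove should sit about 7 mm above the bush top; that height comes from the measured lift and the knob's position, since the groove was too blurred to read, and no verdict was returned.

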